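# Pack the quarantined cells and cap the canister

## Robot

A 6-joint arm with a two-finger parallel gripper is mounted at the origin on the work surface. World frame = base frame: x ahead of the robot, y to its left, z up, the work surface at z = 0. Lengths are in m, angles in rad, forces in N, time in s.
With the tool pointing down it reaches from about 0.425 to 0.95 m from the base axis. Payload 14.7 kg.
Tool frame: the origin (TCP) lies midway between the tips of the shut fingers; the grasp point (between the pads) lies 19 mm behind it (ctrl.tcp_to_grasp is the distance from the TCP to the grasp point, in m); y points along the fingers, z is the direction in which the jaws open and shut, and the axes are right-handed (so a half turn about y gives the same grasp; the last joint's range is limited). The gripper opens to 85 mm and grips with 20 to 120 N. Pads are 22 mm wide; open, the fingers measure 114 mm over their backs; the gripper's body (76 mm by 85 mm) begins 54 mm behind the grasp point. The pads swing forward as they close: fully open they stand 13 mm farther back than shut.
Start: joints at [1.265, 0.48, 1.596, -0, 1.065, -0.047], TCP at [0.166, 0.628, 0.203] pointing down, gripper open.
Joint ranges: [-2.75, 2.75], [-0.82, 2.05], [0.23, 2.67], [-1.56, 4.7], [0.09, 2.69], [-2.92, 2.92]. Speed limits (rad/s): [1.89, 1.89, 2.39, 3.01, 3.01, 3.01].

## Interface

Orientations are given as a rotation vector (axis times angle).
In Python, from cell import ctrl, optics gives the robot as it stands. The module is installed in compiled form; this text tells all that it offers. Calls block until the motion is done:
- ctrl.reach(position, orientation): joint-space move of the TCP to a pose.
- ctrl.servo_line(position, feed=0.15, ori=None, threshold=None): straight line of the TCP; ori=None keeps the orientation; feed is the mean speed in m/s. With threshold (N) it stops when the force on the tool has changed by that much, and returns True; else False.
- ctrl.move_j(angles): joint-space move.
- ctrl.grip(opening): finger opening in m; the grip force is fixed at half the most; returns when the fingers have stopped.
- ctrl.pause(seconds).
- ctrl.inverse_kinematics(position, orientation): joint angles nearest the present ones, or None.
- ctrl.get_obs(): the state.
- optics.snapshot(name): name is "scene" or "top" or "wrist"; returns the picture (400x640x3 uint8, red, green, blue); there is no depth.
- optics.camera_info(name): a dict with "camera_matrix" (3x3 intrinsics, pixels), "origin" and "rotation" of the camera in the world; the wrist camera has in their place "T_tool_cam" (4x4, takes a point from camera to tool coordinates, whose origin is the TCP and whose axes are the tool frame's). Camera axes: x right, y up, looking along -z (the intrinsics and any distortion apply to the point x, -y, -z); pixel columns grow to the right and rows downward; lengths in m; the calibration is good to about 2 mm. A picture is of the moment at which its call begins: read the wrist's pose just before it. camera_info takes no time and is no camera call.
A pose or a line that the arm cannot do raises ctrl.Unreachable and nothing moves.
- ctrl.job_done(): hands the job in, once; it reports no verdict.
The state is a dict: "time_s": time; "joint_positions": joint angles; "qd": joint speeds; "effort": joint torques, N m; "tool_pos": TCP position; "tool_rot": TCP orientation; "wrist_force": force on the tool from outside, world axes, zero at the start; "moment": the same for the moment, N m; "grip_width": finger opening in m.
Only numpy, scipy, OpenCV 4.12 (cv2) and the standard library are available. Lean on these libraries where they do the work, as an engineer would, in place of code of your own. Each camera call takes 0.05 s, during which the arm holds its last target.

## Task

Free the quarantine case by pressing its sprung hook down in the gap between the two guards, slide the door wide open and move every cell from the case into the canister. Then set the screw cap on the canister, turn it backwards until it drops into the thread, and screw it fully down. Leave the case shut again with its hook caught, and leave the other things on the bench where they are.

Things in the scene. Friction and masses are not known exactly. Their poses are not given: they have to be found in the camera images.
- case: Grey quarantine case, fixed to the bench: a box 128 (x) by 176 (y) by 80 mm high with a flat sliding aluminium door on top (plate 81 to 85 mm up). Origin: centre of its underside; its -x side is the front, with the hook and its two guards. Door rails (tops 90 mm up) run along both sides at y = +-92 mm and stick out behind to x = 141 mm.
- case_in (a point): Centre of the case's inner floor, 5 mm above the bench; axes as the case. Four wells in a row at x = 0, y = -57, -19, 19, 57 mm, 30 mm deep and 20 mm wide, hold cells upright; the inside is 118 mm wide in x, walls 80 mm high. The hook's end, 12 mm wide, stands inside at y = 0, x = -45 to -28 mm, up to 79 mm above the bench.
- door (a joint): Sliding door, m: 0 shut, 0.118 fully open; slides along the case's +x. Once the hook frees it, a weak spring (2.4 N) pushes it 30 to 45 mm open by itself; beyond that it stays where it is left and takes at most 4 N to move. Sliding it fully shut takes 5 to 12 N: the hook rides under the door's lip and snaps up behind it.
- door_grip (a point): Centre of the black grip bar on the door: 64 mm along the case's y, 14 mm thick in x, 32 mm high (its foot, the door plate, is 16 mm below this point). Moves with the door; axes as the case.
- hook (a joint): Sprung hook, m: 0 up (it holds a shut door), grows as it is pressed down, at most 0.011; the door is freed from about 0.006. About 4 N to start, 8.5 N all the way down.
- hook_tab (a point): Centre of the top face of the hook's flat steel press tab, 26 (case x) by 32 mm (case y), in front of the case; moves with the hook. It lies, when up, 12 mm below the tops of two guards 46 mm apart in y, one on each side. The case's front wall is 21 mm from this point towards +x; towards -x the gap is open.
- jar: White round canister, fixed to the bench, 104 mm across, open on top; origin: centre of its underside, rim 90 mm up. The neck's outside has a three-start thread: three level shoulders 6 mm below the rim, each ending clockwise in a raised stop. Lugs resting on the shoulders can only be turned backwards (anticlockwise from above, at most 120 degrees) until they drop into the thread, whose angle is not given.
- jar_mouth (a point): Centre of the canister's round mouth, level with its rim, 90 mm above the bench. Neck 80 mm outside, 72 mm inside; inner floor 70 mm below the rim. A cross of 3 mm walls along the x and y axes of this point (tops 15 mm below the rim) makes four compartments, centred at x = +-15.5, y = +-15.5 mm, each with room for a cell.
- cap_grip (a point): Centre of the grip bar on top of the grey screw cap: bar 60 mm long (x of this point), 18 mm thick (y), 32 mm high, its foot (the cap's flat top) 16 mm below this point. Height above the canister rim: about 39 mm with the lugs on the shoulders (44 on the stops), 27 to 30 mm once dropped into the thread, 21 mm when screwed fully down (60 to 115 degrees clockwise from the drop).
- cap_rim (a point): Centre of the cap's open lower edge, 49 mm below cap_grip. The cap is 104 mm across, 65 mm high with its bar, 120 to 180 g, and starts on the bench edge down. Inside are three lugs 120 degrees apart. It turns easily on the neck and drops by its own weight when held loosely; if held tight it must be let down.
- cell0_mid (a point): Centre of a plain grey cylindrical cell, 18 mm across, 65 mm long, z along it, 48 g; at the start upright in a well of the case, or absent.
- cell1_mid (a point): Centre of a plain grey cylindrical cell, 18 mm across, 65 mm long, z along it, 48 g; at the start upright in a well of the case, or absent.
- cell2_mid (a point): Centre of a plain grey cylindrical cell, 18 mm across, 65 mm long, z along it, 48 g; at the start upright in a well of the case, or absent.
- cell3_mid (a point): Centre of a plain grey cylindrical cell, 18 mm across, 65 mm long, z along it, 48 g; at the start upright in a well of the case, or absent.
- handset: A phone lying flat, 150 by 72 by 9 mm; not part of the job. Origin: centre of the underside.
- carton: A flat cardboard carton, 110 by 160 by 35 mm; not part of the job. Origin: centre of the underside.
- tape: A roll of tape lying flat, 90 mm across, 24 mm high; not part of the job. Origin: centre of the underside.
- pot: A black pot of hand tools, 72 mm across, 85 mm high (tools to 170 mm); not part of the job. Origin: centre of the underside.
Not all that is in view belongs to the job. Leave any purple or yellow look-alike of the jar alone. What is shaped like the part that bears cap_grip but red is not meant.

How it is judged:
By the outcome, as a careful person would: the job done as asked, in the order asked, and still so for the second after the job is handed in, with the robot touching nothing.
Of cell0, cell1, cell2, cell3 only 2 to 4 are there at a start; the rules pass over those that are not, and their reading is None.
At some moment in a run one of cap may be knocked a few centimetres aside while the robot is not near it.
It also fails if it takes over 210 s, if anything falls off the work surface, if the arm or the gripper's body presses on something with over 40 N, if the wrist force passes 120 N, or if a joint passes its speed limit or range.

## Working session

There is one attempt and no reset: what is moved stays moved. The work goes in short steps, each a Python script; the robot and the scene stay as the last script left them, time stands still between calls to the robot, and variables do not carry over. Pictures are saved under pics/ and viewed, and the job is handed in when it is done.

```bash
mkdir -p pics; ls; python3 - <<'E'
from cell import ctrl, optics
import cv2, numpy as np
np.set_printoptions(precision=4,suppress=True)
for n in ("scene","top","wrist"):
    im=optics.snapshot(n); cv2.imwrite(f"pics/{n}0.png",im[:,:,::-1])
    print(n,optics.camera_info(n))
print(ctrl.get_obs())
print(ctrl.tcp_to_grasp)
E
```

```text
pics
scene {'camera_matrix': array([[387.4575,   0.    , 315.5204],
       [  0.    , 387.4575, 200.8797],
       [  0.    ,   0.    ,   1.    ]]), 'origin': array([ 1.3574, -1.0649,  0.9681]), 'rotation': array([0.9033, 0.3286, 0.656 ])}
top {'camera_matrix': array([[426.215 ,   0.    , 315.7989],
       [  0.    , 426.215 , 193.9125],
       [  0.    ,   0.    ,   1.    ]]), 'origin': array([ 0.3274, -0.134 ,  1.5962]), 'rotation': array([ 0.1135, -0.1127, -1.5394])}
wrist {'camera_matrix': array([[276.3027,   0.    , 315.3608],
       [  0.    , 276.3027, 197.7446],
       [  0.    ,   0.    ,   1.    ]]), 'T_tool_cam': array([[-0.0002, -0.9644, -0.2645, -0.0672],
       [-0.0001,  0.2645, -0.9644, -0.171 ],
       [ 1.    , -0.0002, -0.0001, -0.0004],
       [ 0.    ,  0.    ,  0.    ,  1.    ]])}
{'time_s': 0.15, 'joint_positions': array([ 1.2654,  0.4807,  1.5967,  0.    ,  1.0651, -0.0466]), 'qd': array([-0.0006, -0.0011, -0.0016, -0.0004,  0.0001,  0.0015]), 'effort': array([  0.0002, -95.1154, -43.0456,   0.    ,   0.0083,   0.0001]), 'tool_pos': array([0.1662, 0.628 , 0.2024]), 'tool_rot': array([-1.5622,  0.2034, -0.2031]), 'wrist_force': array([-0.0894,  0.0014, -0.0904]), 'moment': array([ 0.0072,  0.0309, -0.0007]), 'grip_width': 0.08542985717211378}
0.0187
```

View pics/scene0.png

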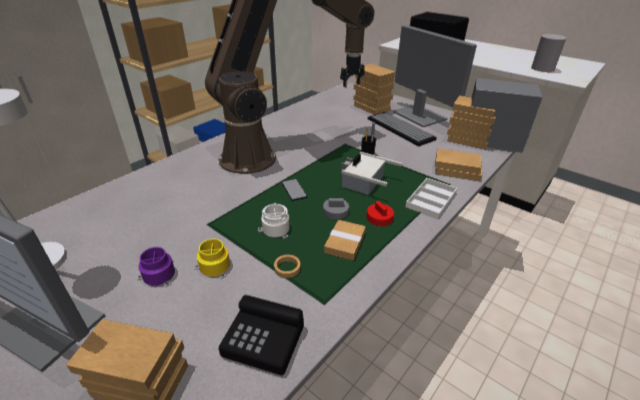

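View pics/top0.png

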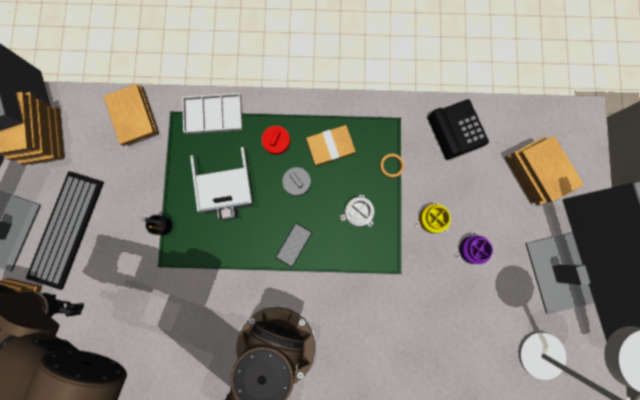

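View pics/wrist0.png

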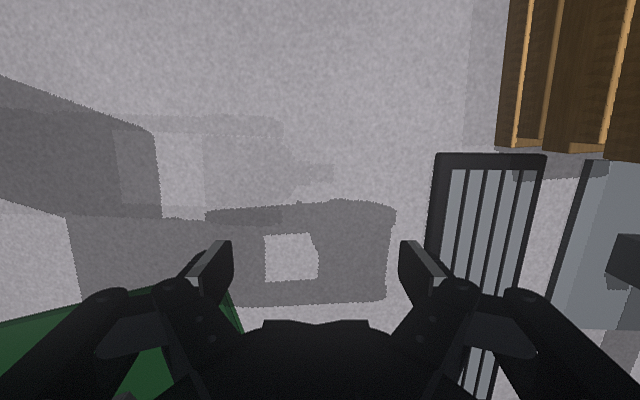

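Candidates: for the canister there is white (360,211), yellow (435,218) and purple (476,249), and white fits the description. For the cap there is grey (296,181) and red (275,139), and grey fits. The case is at (222,188), with its hook toward the robot at (227,212).

```bash
cat > h.py <<'E'
from cell import ctrl, optics
import cv2, numpy as np
from scipy.spatial.transform import Rotation as Ro
np.set_printoptions(precision=4,suppress=True)
def Rm(phi):
    c,s=np.cos(phi),np.sin(phi)
    return np.array([[s,0,c],[-c,0,s],[0,-1,0]])   # cols x,y,z
def rv(phi): return Ro.from_matrix(Rm(phi)).as_rotvec()
def campose(name,obs=None):
    ci=optics.camera_info(name)
    if name!="wrist": return ci["camera_matrix"],np.array(ci["origin"]),Ro.from_rotvec(ci["rotation"]).as_matrix()
    obs=obs or ctrl.get_obs()
    R=Ro.from_rotvec(obs["tool_rot"]).as_matrix(); T=ci["T_tool_cam"]
    return ci["camera_matrix"],obs["tool_pos"]+R@T[:3,3],R@T[:3,:3]
def proj(P,pose):
    K,o,R=pose; p=(np.atleast_2d(P)-o)@R; x=p[:,0]/-p[:,2]; y=-p[:,1]/-p[:,2]
    return np.c_[K[0,0]*x+K[0,2],K[1,1]*y+K[1,2]]
def ray(uv,pose):
    K,o,R=pose; uv=np.atleast_2d(uv)
    d=np.c_[(uv[:,0]-K[0,2])/K[0,0],-(uv[:,1]-K[1,2])/K[1,1],-np.ones(len(uv))]@R.T
    return o,d
def cast(uv,pose,z):
    o,d=ray(uv,pose); return o+d*((z-o[2])/d[:,2])[:,None]
def snap(name,fn=None):
    obs=ctrl.get_obs(); pose=campose(name,obs); im=optics.snapshot(name)[:,:,::-1].copy()
    if fn: cv2.imwrite("pics/"+fn,im)
    return im,pose
def crop(im,fn,x0,y0,x1,y1,s):
    cv2.imwrite("pics/"+fn,cv2.resize(im[y0:y1,x0:x1],None,fx=s,fy=s,interpolation=cv2.INTER_CUBIC))
E
python3 - <<'E'
from h import *
im=cv2.imread('pics/top0.png'); pose=campose('top')
crop(im,'topcrop0.png',150,95,415,275,3)
for n,uv,z in [('jar',(360,211),.09),('cap',(296,181),.049),('casefront',(224,211),.08),('hook',(227,212),.07),('red',(275,139),.05),('phone',(294,245),.009),('pot',(158,224),.085),('carton',(331,145),.035),('tape',(392,166),.024)]:
    print(n,cast(uv,pose,z))
o=ctrl.get_obs(); print(Ro.from_rotvec(o['tool_rot']).as_matrix()); print(campose('wrist')[1])
E
```

```text
jar [[ 0.4898 -0.2887  0.09  ]]
cap [[ 0.5986 -0.0556  0.049 ]]
casefront [[0.4771 0.1961 0.08  ]]
hook [[0.4747 0.1873 0.07  ]]
red [[0.7553 0.0283 0.05  ]]
phone [[ 0.3653 -0.0546  0.009 ]]
pot [[0.4237 0.426  0.085 ]]
carton [[ 0.7423 -0.1818  0.035 ]]
tape [[ 0.6706 -0.4136  0.024 ]]
[[ 0.9667 -0.0003  0.256 ]
 [-0.256  -0.0009  0.9667]
 [-0.0001 -1.     -0.001 ]]
[0.1012 0.645  0.3734]
```

View pics/topcrop0.png

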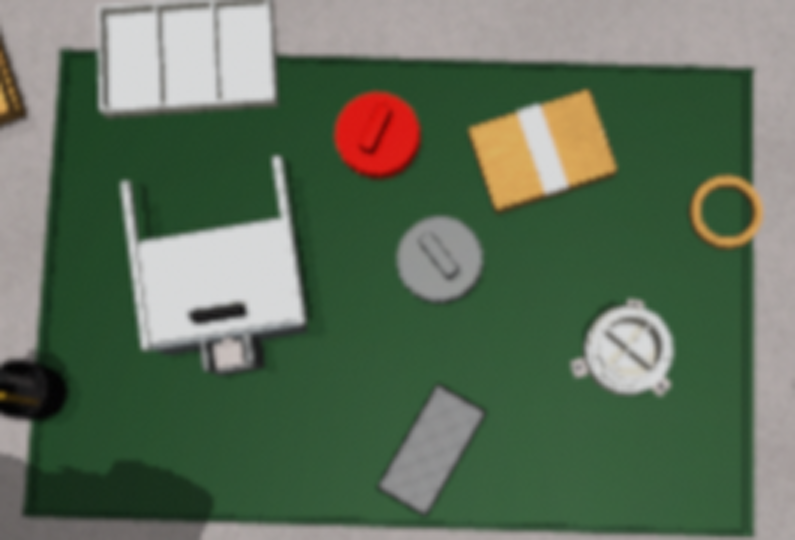

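```bash
python3 - <<'E'
from h import *
ctrl.reach([0.50,0.13,0.28],rv(0.15)); print(ctrl.get_obs()['time_s'],ctrl.get_obs()['joint_positions'])
snap('wrist','w1.png')
ctrl.reach([0.53,-0.24,0.28],rv(0.0)); o=ctrl.get_obs(); print(o['time_s'],o['joint_positions'])
snap('wrist','w2.png')
E
```

```text
2.3167 [0.1969 0.2163 1.7988 0.0002 1.1266 0.0456]
3.75 [-0.4757  0.3145  1.6611  0.0004  1.1662 -0.4768]
```

View pics/w1.png

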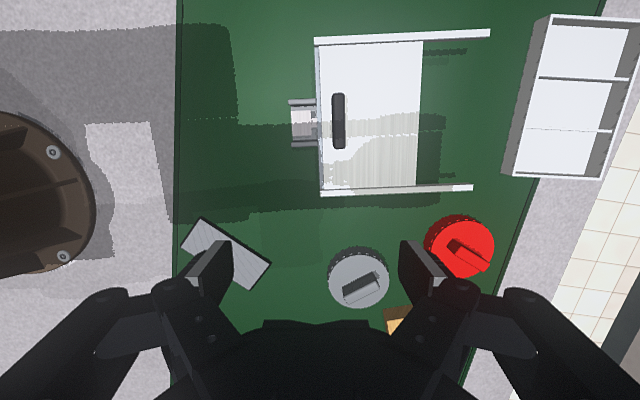

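View pics/w2.png

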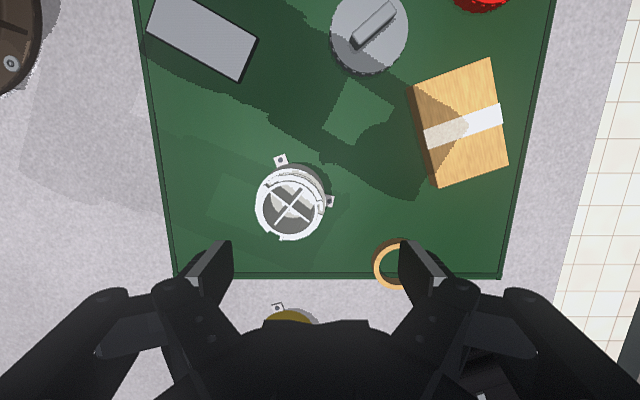

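```bash
python3 - <<'E'
from h import *
im=cv2.imread('pics/w1.png'); crop(im,'w1c.png',280,20,500,210,3.6)
im=cv2.imread('pics/w2.png'); crop(im,'w2j.png',235,140,355,250,5)
crop(im,'w2c.png',320,0,420,90,6)
E
```

```text
(no output)
```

View pics/w1c.png

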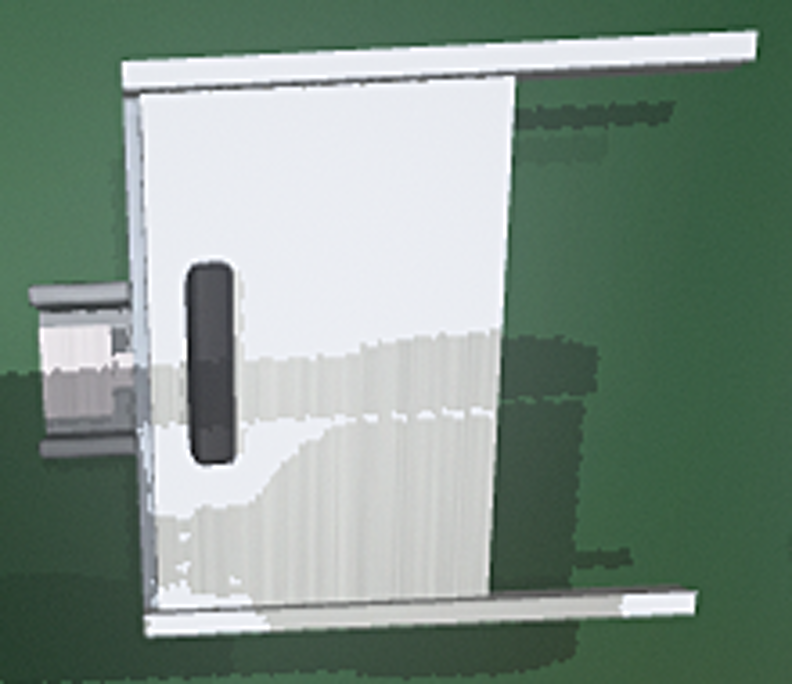

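View pics/w2j.png

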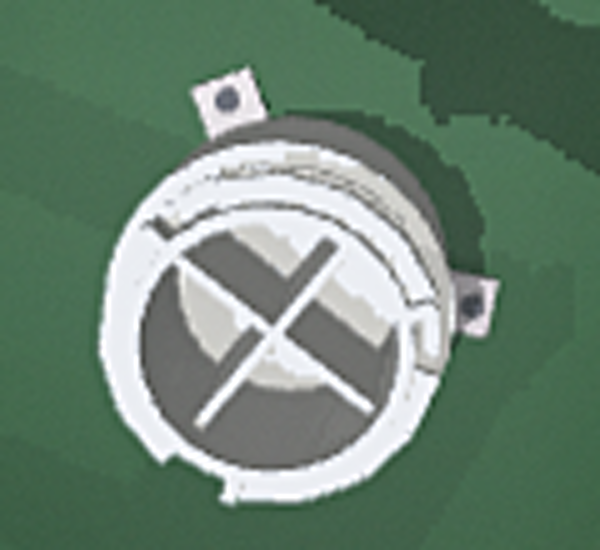

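View pics/w2c.png

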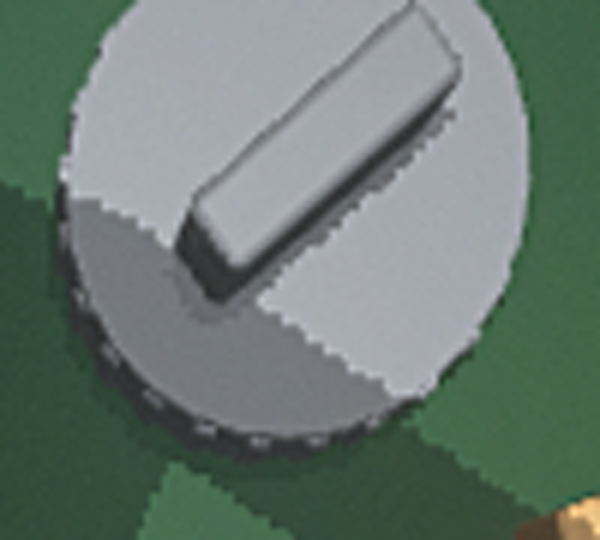

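```bash
python3 - <<'E'
from h import *
ci=optics.camera_info('wrist');R=Rm(0.15);T=ci["T_tool_cam"]
pose=(ci['camera_matrix'],np.array([.50,.13,.28])+R@T[:3,3],R@T[:3,:3])
f=lambda p,s,x0,y0:(np.array(p,float)+.5)/s-.5+[x0,y0]
P=cast(f([(123,62),(123,90),(757,31),(757,58),(147,613),(147,635),(696,591),(696,612)],3.6,280,20),pose,.09)[:,:2]
print(P)
fr=[(P[0]+P[1])/2,(P[4]+P[5])/2];bk=[(P[2]+P[3])/2,(P[6]+P[7])/2]
print('y spacing',np.linalg.norm(fr[0]-fr[1]),np.linalg.norm(bk[0]-bk[1]),'len',np.linalg.norm(bk[0]-fr[0]),np.linalg.norm(bk[1]-fr[1]))
vx=(bk[0]-fr[0])+(bk[1]-fr[1]); a=np.arctan2(vx[1],vx[0]); vy=fr[0]-fr[1]+bk[0]-bk[1]; print('ang',np.degrees(a),np.degrees(np.arctan2(-vy[0],vy[1])))
ex=vx/np.linalg.norm(vx)
bm=(bk[0]+bk[1])/2; fm=(fr[0]+fr[1])/2
print('front mid',fm,'origin from back',bm-.141*ex)
g=cast(f([(187,262),(237,262),(187,465),(237,465)],3.6,280,20),pose,.117)[:,:2].mean(0); print('grip',g, 'door coords', (g-(bm-.141*ex))@np.c_[ex,[-ex[1],ex[0]]])
d=cast(f([(142,93),(515,78),(490,592),(158,608)],3.6,280,20),pose,.085)[:,:2]
print('plate corners case',(d-(bm-.141*ex))@np.c_[ex,[-ex[1],ex[0]]])
# guards/tab for several z
for z in (.05,.06,.07,.08):
    q=cast(f([(30,295),(40,450),(40,368),(133,368)],3.6,280,20),pose,z)[:,:2]; print(z,((q-(bm-.141*ex))@np.c_[ex,[-ex[1],ex[0]]]).ravel())
# jar, cap
p2=campose('wrist')
J=cast(f([(272,332)],5,235,140),p2,.075); print('jar cross',J)
e=cast(f([(177,255),(370,410),(335,238),(200,426)],5,235,140),p2,.075)[:,:2]; print(e,np.degrees(np.arctan2(*(e[1]-e[0])[::-1])),np.degrees(np.arctan2(*(e[3]-e[2])[::-1])))
# cap bar top z=.065 corners
b=cast(f([(408,3),(460,70),(243,270),(195,205)],6,320,0),p2,.065)[:,:2]; print('cap bar',b,b.mean(0), np.linalg.norm(b[0]-b[3]),np.linalg.norm(b[0]-b[1]),np.degrees(np.arctan2(*(b[0]+b[1]-b[2]-b[3])[::-1])))
E
```

```text
[[0.4735 0.2904]
 [0.4747 0.2823]
 [0.6742 0.3298]
 [0.6766 0.3223]
 [0.5096 0.1098]
 [0.5109 0.1014]
 [0.7098 0.1485]
 [0.7122 0.1408]]
y spacing 0.1843239142733041 0.1848349729101959 len 0.2051557948367144 0.20452281338261477
ang 11.093290694474431 11.216681267560684
front mid [0.4922 0.1959] origin from back [0.5548 0.2082]
grip [0.5162 0.2005] door coords [-0.0394 -0.0001]
plate corners case [[-0.0581  0.0881]
 [ 0.0652  0.0873]
 [ 0.066  -0.0866]
 [-0.059  -0.0874]]
0.05 [-0.1028  0.029  -0.1028 -0.0293 -0.1007  0.002  -0.0646  0.0005]
0.06 [-0.1019  0.0283 -0.1019 -0.0286 -0.0999  0.002  -0.0647  0.0005]
0.07 [-0.1009  0.0276 -0.101  -0.0278 -0.099   0.0019 -0.0647  0.0005]
0.08 [-0.1     0.0269 -0.1001 -0.0271 -0.0982  0.0019 -0.0648  0.0004]
jar cross [[ 0.4926 -0.2874  0.075 ]]
[[ 0.4665 -0.2649]
 [ 0.5203 -0.3109]
 [ 0.5108 -0.2599]
 [ 0.471  -0.3159]] -40.52317751258164 -125.39448515946664
cap bar [[ 0.6171 -0.0295]
 [ 0.6286 -0.0413]
 [ 0.586  -0.0781]
 [ 0.5755 -0.066 ]] [ 0.6018 -0.0537] 0.05536858281309183 0.01644521045658537 40.98758143783896
```

Case origin is at (0.555, 0.208) with yaw 11.1°, and all the known dimensions match to within 1 mm. The canister is at (0.493, -0.287) and the cap at (0.602, -0.054) with yaw 41°. Next I press the hook.

```bash
cat >> h.py <<'E'
CA=np.radians(11.13); CO=np.array([.5548,.2082])
def cs(x,y,z): 
    c,s=np.cos(CA),np.sin(CA); return np.array([CO[0]+c*x-s*y,CO[1]+s*x+c*y,z])
def st(m=''):
    o=ctrl.get_obs(); print(m,'t',round(o['time_s'],2),'p',o['tool_pos'],'F',o['wrist_force'],'M',o['moment'],'g',round(o['grip_width'],4)); return o
E
python3 - <<'E'
from h import *
A=rv(CA+np.pi/2)
ctrl.grip(0.0)
ctrl.reach(cs(-.091,0,.16),A); st()
r=ctrl.servo_line(cs(-.091,0,.105),.1)
snap('wrist','w3.png')
r=ctrl.servo_line(cs(-.091,0,.045),.03,threshold=3); o=st(r)
E
```

```text
t 6.22 p [0.4662 0.1902 0.1603] F [ 0.8087 -0.0191  0.4304] M [-0.0249 -0.0163 -0.0125] g 0.0
False t 9.12 p [0.4656 0.1907 0.0451] F [ 0.2928  0.1931 -0.2782] M [0.0318 0.0398 0.0218] g 0.0001
```

View pics/w3.png

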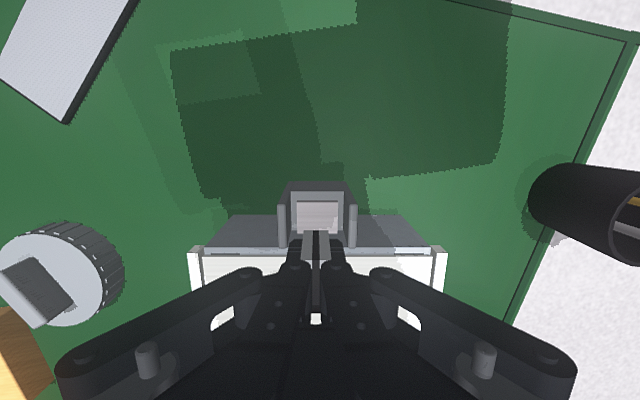

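```bash
python3 - <<'E'
from h import *
snap('wrist','w4.png'); im,_=snap('scene'); crop(im,'s4.png',330,140,420,200,8)
E
```

```text
(no output)
```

View pics/w4.png

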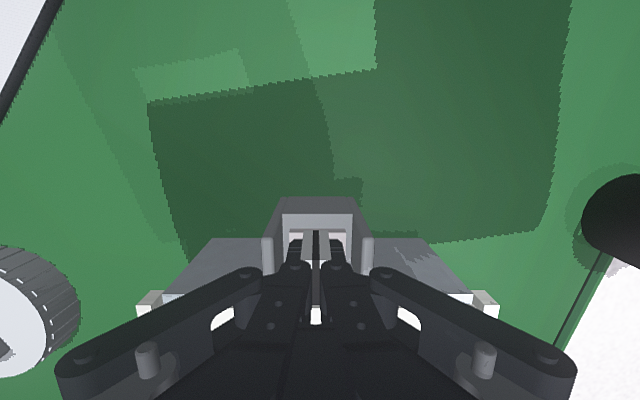

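View pics/s4.png

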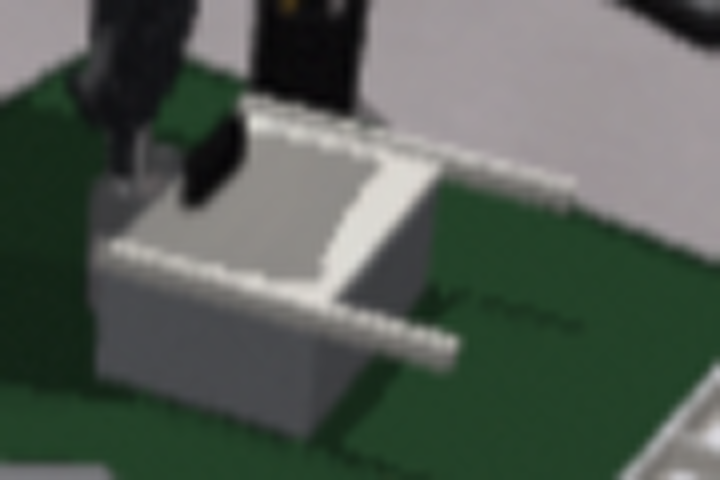

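```bash
python3 - <<'E'
from h import *
ctrl.servo_line(cs(-.094,0,.046),.05); ctrl.pause(.2); st()
r=ctrl.servo_line(cs(-.094,0,.025),.015,threshold=3); o=st(r)
if r:
    z=o['tool_pos'][2]
    r=ctrl.servo_line(cs(-.094,0,z-.0095),.02,threshold=14); st(r)
    ctrl.pause(.5); st()
    snap('wrist','w5.png'); im,_=snap('scene'); crop(im,'s5.png',330,140,420,200,8)
E
```

```text
t 9.68 p [0.4626 0.1901 0.046 ] F [-1.1889  0.3001 -0.8668] M [ 0.0225  0.0594 -0.018 ] g 0.0002
True t 10.16 p [0.4626 0.1901 0.0431] F [-0.1014  1.2456  3.7312] M [ 0.051  -0.123  -0.0471] g -0.0001
False t 10.78 p [0.4624 0.19   0.0336] F [-1.1329  0.0079  6.8222] M [-0.041   0.1988  0.0336] g -0.0001
 t 11.28 p [0.4624 0.19   0.0337] F [-2.2078 -0.5415  6.8583] M [-0.0366  0.1925  0.0308] g -0.0001
```

View pics/w5.png

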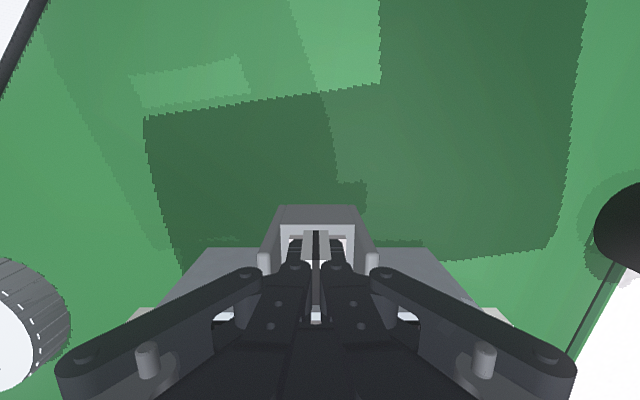

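View pics/s5.png

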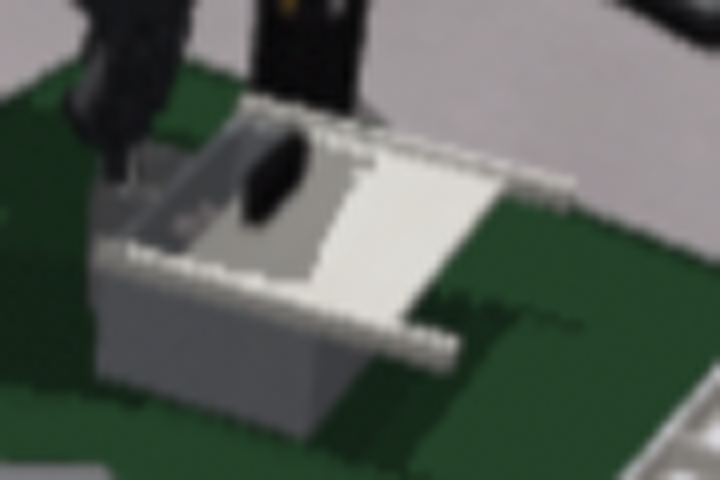

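The hook is freed and the door sprang about 40 mm open: the gap shows at (190,210) in the crop. Next I push the bar to fully open.

```bash
python3 - <<'E'
from h import *
ctrl.servo_line(cs(-.094,0,.10),.12)
ctrl.servo_line(cs(-.03,0,.10),.12,threshold=12)
r=ctrl.servo_line(cs(.062,0,.10),.06,threshold=14); o=st(r)
p=o['tool_pos'][:2]-CO; print(p@np.array([np.cos(CA),np.sin(CA)]))
ctrl.servo_line(cs(.04,0,.10),.1); ctrl.servo_line(cs(.0,0,.30),.2)
ctrl.reach(cs(-.055,0,.27),rv(CA+np.pi/2)); snap('wrist','w6.png'); st()
E
```

```text
False t 14.45 p [0.6153 0.2201 0.1001] F [0.0134 0.02   0.1399] M [-0.0319  0.0282  0.0812] g -0.0
0.06169651424392378
 t 16.39 p [0.5007 0.1975 0.2693] F [0.3946 0.2322 0.4586] M [ 0.0272  0.0316 -0.0159] g -0.0001
```

View pics/w6.png

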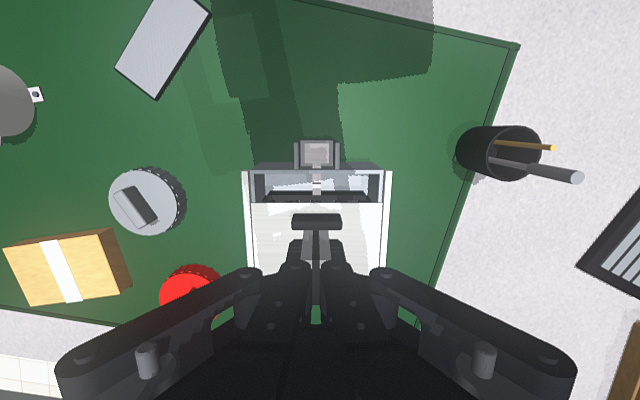

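```bash
python3 - <<'E'
from h import *
p=campose('wrist')
C=np.array([[np.cos(CA),-np.sin(CA)],[np.sin(CA),np.cos(CA)]])
print((cast([(251,203),(383,203)],p,.085)[:,:2]-CO)@C)
print((cast([(292,214),(340,214),(292,221),(340,221)],p,.117)[:,:2]-CO)@C)
im,_=snap('scene'); crop(im,'s6.png',330,140,420,200,8)
E
```

```text
[[-0.0179 -0.0865]
 [-0.018   0.0904]]
[[-0.0132 -0.029 ]
 [-0.0132  0.0302]
 [-0.0041 -0.0292]
 [-0.0041  0.0304]]
```

View pics/s6.png

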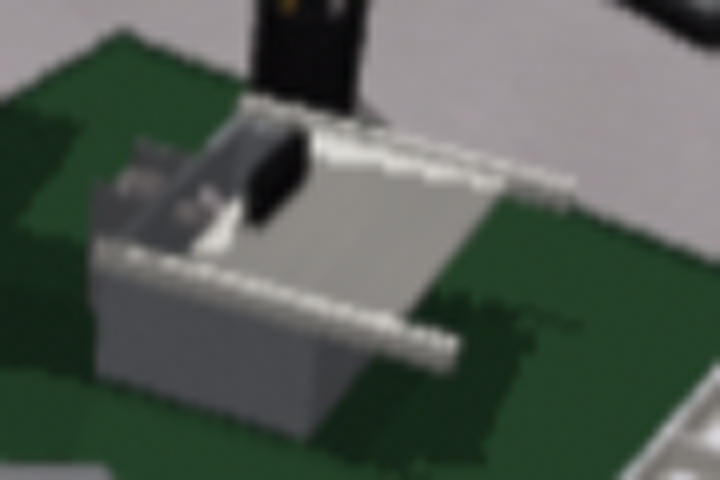

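```bash
python3 - <<'E'
from h import *
A=rv(CA)
C=np.array([[np.cos(CA),-np.sin(CA)],[np.sin(CA),np.cos(CA)]])
ctrl.grip(.05)
ctrl.reach(cs(.001,0,.16),A)
r=ctrl.servo_line(cs(.001,0,.096),.12,threshold=10); st(r)
ctrl.grip(.0); o=st('gripped'); x=((o['tool_pos'][:2]-CO)@C)[0]; print(x)
r=ctrl.servo_line(cs(.0785,0,.096),.07,threshold=14); o=st(r);print((o['tool_pos'][:2]-CO)@C)
snap('wrist','w7.png'); im,_=snap('scene'); crop(im,'s7.png',330,140,420,200,8)
E
```

```text
False t 19.1 p [0.5561 0.2085 0.0964] F [0.0268 0.6955 0.5473] M [-0.0223 -0.0129 -0.0218] g 0.0503
gripped t 19.63 p [0.5558 0.2084 0.0961] F [ 0.5484 -0.4302 -0.1997] M [ 0.0302  0.0187 -0.0963] g -0.0
0.0010618175656776682
False t 20.89 p [0.6314 0.2233 0.096 ] F [ 0.1285 -0.4378 -0.5373] M [-0.0272  0.0347 -0.0061] g 0.0001
[0.0781 0.    ]
```

View pics/w7.png

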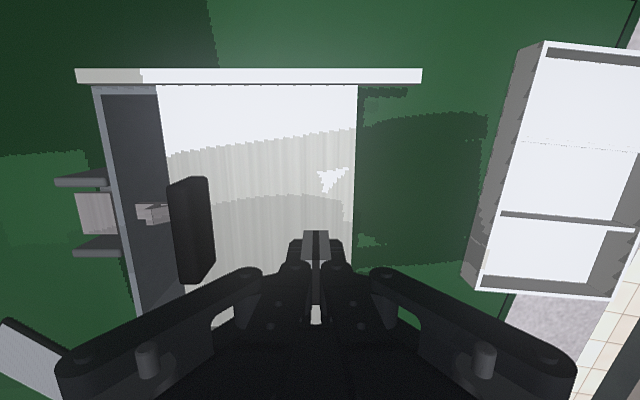

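View pics/s7.png

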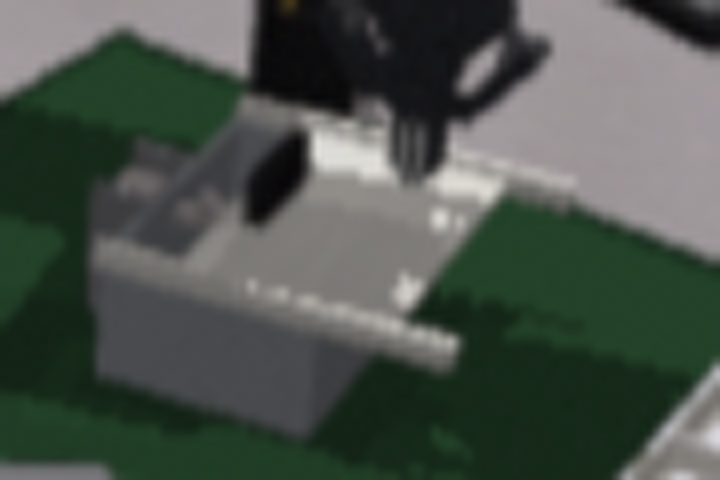

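```bash
python3 - <<'E'
from h import *
p=campose('wrist')
C=np.array([[np.cos(CA),-np.sin(CA)],[np.sin(CA),np.cos(CA)]])
cc=lambda uv,z:(cast(uv,p,z)[:,:2]-CO)@C
im=cv2.imread('pics/w7.png'); crop(im,'w7c.png',140,160,340,310,4)
print('bar top',cc([(167,186),(207,177),(181,284)],.117))
print('plate',cc([(157,90),(185,280),(357,86)],.085))
print('rail',cc([(76,76),(421,76)],.09))
print(proj([cs(.0781,0,.096)],p))
E
```

```text
bar top [[-0.0049  0.0323]
 [ 0.0179  0.0374]
 [-0.0051 -0.0296]]
plate [[-0.0201  0.0857]
 [-0.0193 -0.0467]
 [ 0.1032  0.088 ]]
rail [[-0.0642  0.0929]
 [ 0.1403  0.093 ]]
[[316.0299 226.5681]]
```

View pics/w7c.png

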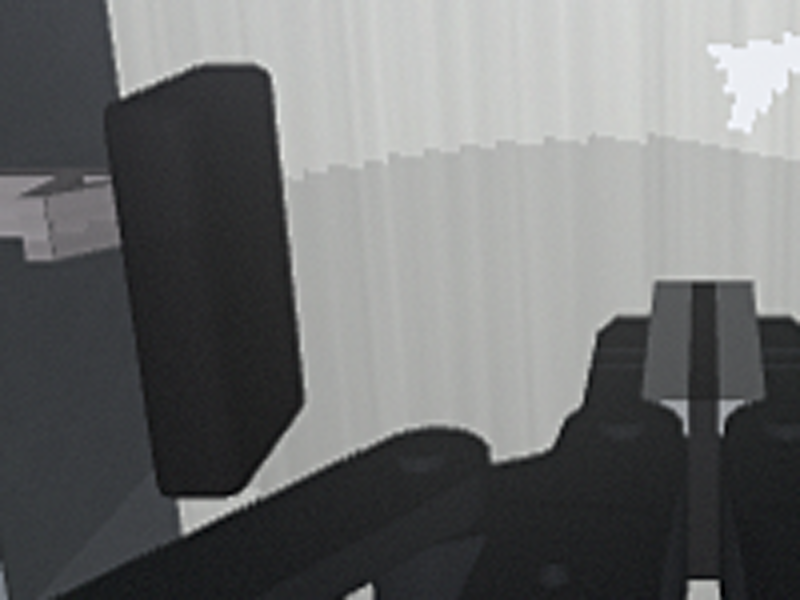

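```bash
python3 - <<'E'
from h import *
p=campose('scene')
for z in (.096,.12,.14,.16): print(z,(proj([cs(.0781,0,z)],p)-[330,140])*8)
print('bar top centre',(proj([cs(.001,0,.117),cs(.001,0,.085),cs(.001,.032,.117)],p)-[330,140])*8)
st()
E
```

```text
0.096 [[401.1042 218.2918]]
0.12 [[405.6859 180.0553]]
0.14 [[409.5633 147.6954]]
0.16 [[413.4961 114.8742]]
bar top centre [[273.7328 149.3017]
 [269.1946 199.5279]
 [296.8352 124.4345]]
 t 20.99 p [0.6315 0.2233 0.0961] F [ 0.0442  0.147  -0.346 ] M [-0.0043  0.0463 -0.001 ] g -0.0002
```

```bash
python3 - <<'E'
from h import *
ci=optics.camera_info('wrist');T=ci['T_tool_cam'];pose=(ci['camera_matrix'],T[:3,3],T[:3,:3])
for x in (-.011,0,.011):
  for y in (0,-.02,-.04,-.06): print(x,y,proj([[x,y,.0]],pose), proj([[x,y,.01]],pose)[0,0])
E
python3 - <<'E'
import cv2,sys
sys.path.insert(0,'.')
im=cv2.imread('pics/w7.png'); cv2.imwrite('pics/w7d.png',cv2.resize(im[210:300,260:380],None,fx=6,fy=6))
E
```

```text
-0.011 0 [[316.147  210.7691]] 331.533253610413
-0.011 -0.02 [[316.2568 221.4451]] 333.49467222922993
-0.011 -0.04 [[316.3967 235.0421]] 335.9927556075359
-0.011 -0.06 [[316.5809 252.9493]] 339.28266711867013
0 0 [[316.1312 226.6257]] 331.2724348623478
0 -0.02 [[316.2372 238.9858]] 333.1680967574725
0 -0.04 [[316.3716 254.6595]] 335.57195727275285
0 -0.06 [[316.5477 275.1858]] 338.72001030803835
0.011 0 [[316.1159 241.9851]] 331.01979312331656
0.011 -0.02 [[316.2183 255.9127]] 332.85294886759266
0.011 -0.04 [[316.3476 273.5003]] 335.16781824027214
0.011 -0.06 [[316.5159 296.4087]] 338.18299840493404
```

View pics/w7d.png

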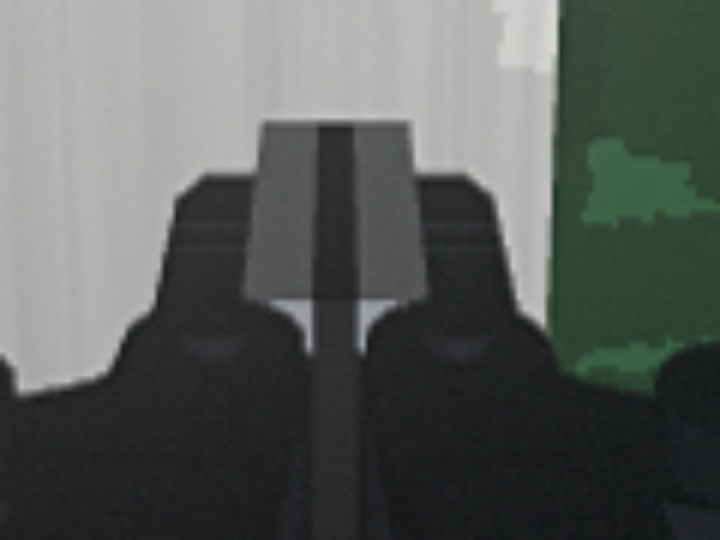

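```bash
python3 - <<'E'
from h import *
ctrl.servo_line(cs(.088,0,.096),.1); ctrl.pause(.2)
r=ctrl.servo_line(cs(.088,0,.045),.02,threshold=4); st(r)
ctrl.servo_line(cs(.088,0,.10),.15); st()
E
```

```text
True t 23.21 p [0.6417 0.2253 0.0566] F [1.767  0.4262 6.5362] M [ 0.0683 -0.4646  0.0308] g -0.0002
 t 23.65 p [0.6414 0.2253 0.1004] F [ 0.2189 -0.2518 -0.7148] M [ 0.0245 -0.006  -0.0121] g -0.0001
```

Touching the plate (known height 85 mm) shows the finger tips sit about 28 mm behind the reported TCP, so the fingers passed above the bar earlier. I correct for that offset and retry.

```bash
cat >> h.py <<'E'
TIP=.028   # tips are this far behind reported TCP (measured on door plate)
C=np.array([[np.cos(CA),-np.sin(CA)],[np.sin(CA),np.cos(CA)]])
def ct(x,y,ztip): return cs(x,y,ztip-TIP)
E
python3 - <<'E'
from h import *
ctrl.servo_line(ct(.088,0,.17),.2); 
ctrl.grip(.05)
ctrl.servo_line(ct(.001,0,.17),.2)
r=ctrl.servo_line(ct(.001,0,.094),.08,threshold=8); st(r)
ctrl.grip(.0); o=st('gripped')
r=ctrl.servo_line(ct(.0785,0,.094),.07,threshold=16); o=st(r);print((o['tool_pos'][:2]-CO)@C)
ctrl.pause(.2);st()
snap('wrist','w8.png')
E
```

```text
False t 26.23 p [0.5562 0.2085 0.0665] F [-0.9298 -0.6058  0.0738] M [-0.0095  0.0375  0.0224] g 0.0495
gripped t 26.64 p [0.5563 0.2085 0.0665] F [ 0.208  -0.2289  4.8063] M [-0.0665 -0.004  -0.0203] g 0.0126
False t 27.9 p [0.6322 0.2235 0.0666] F [-0.2939 -0.2459  5.8648] M [-0.0341  0.1919  0.0677] g 0.0131
[0.0789 0.0001]
 t 28.1 p [0.6322 0.2234 0.0666] F [-0.5531 -0.8989  6.3684] M [-0.0484  0.1057  0.0231] g 0.0127
```

View pics/w8.png

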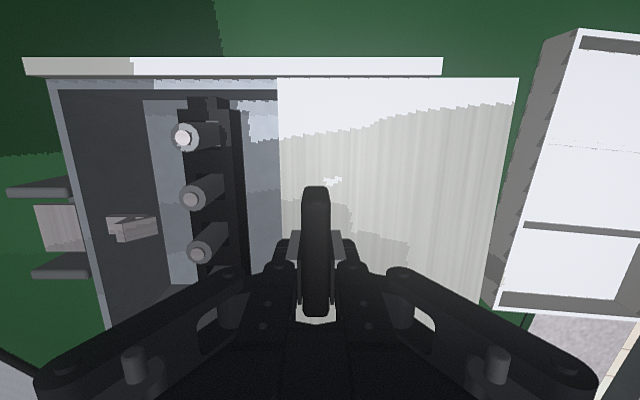

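Door is fully open with the bar gripped. At least 3 cells show, with tops near (182,136), (195,200) and (200,252). I release and look from above.

```bash
python3 - <<'E'
from h import *
ctrl.grip(.045)
ctrl.servo_line(ct(.078,0,.20),.2)
ctrl.reach(cs(.0,-.09,.24),rv(CA)); snap('wrist','w9.png'); st()
E
```

```text
t 29.9 p [0.5719 0.1199 0.2391] F [-0.2228  0.8245 -0.0916] M [0.0106 0.0069 0.034 ] g 0.0449
```

View pics/w9.png

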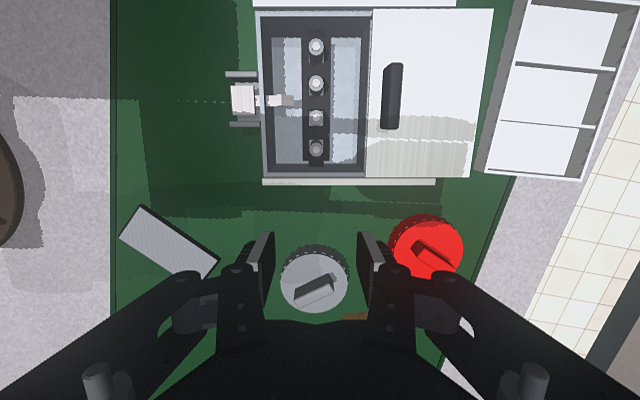

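```bash
python3 - <<'E'
from h import *
p=campose('wrist')
print((cast([(316,46),(316,84),(316,117),(316,149)],p,.07)[:,:2]-CO)@C)
im=cv2.imread('pics/w9.png'); crop(im,'w9c.png',220,0,400,190,4)
E
```

```text
[[-0.0002  0.058 ]
 [-0.0002  0.0188]
 [-0.0001 -0.0176]
 [-0.0001 -0.0549]]
```

View pics/w9c.png

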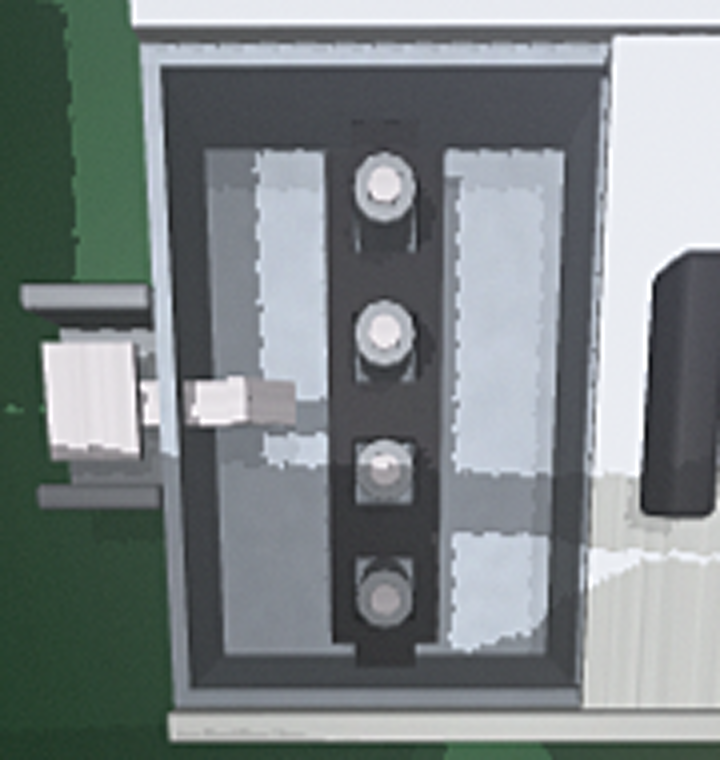

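```bash
cat >> h.py <<'E'
JO=np.array([.4926,-.2874]); JA=np.radians(-38)
def comp(k):
    a=JA+np.pi/4+k*np.pi/2; return JO+.0219*np.array([np.cos(a),np.sin(a)])
def pick(y,t,ov=.016):
    A=rv(CA+np.radians(t))
    ctrl.grip(.034)
    ctrl.reach(ct(0,y,.15),A)
    r=ctrl.servo_line(ct(0,y,.070-ov),.12,threshold=8); o=st(('desc',r))
    if r: return False
    ctrl.grip(0.0); o=st('grip')
    ctrl.servo_line(ct(0,y,.185),.2); o=st('up')
    return o['grip_width']>.012
def place(k,phi=0.0,z=.096):
    p=comp(k)
    ctrl.reach([p[0],p[1],.185-TIP],rv(phi))
    r=ctrl.servo_line([p[0],p[1],z-TIP],.12,threshold=8); st(('place',r)); return r
def release(k):
    ctrl.grip(.030); p=comp(k); o=ctrl.get_obs()['tool_pos']
    ctrl.servo_line([o[0],o[1],.185-TIP],.25)
E
python3 - <<'E'
from h import *
ok=pick(.057,0); print(ok)
snap('wrist','w10.png')
if ok: 
    place(0,z=.125); snap('wrist','w11.png')
E
```

```text
('desc', False) t 31.89 p [0.5444 0.2642 0.0267] F [-0.5771 -0.0856  0.6867] M [0.0154 0.0347 0.0253] g 0.0341
grip t 32.2 p [0.5444 0.2644 0.027 ] F [-0.7095  0.2247  6.3076] M [-0.0514  0.1863 -0.0092] g 0.0152
up t 33.01 p [0.5432 0.2639 0.1562] F [ 0.0139  0.0748 -0.8615] M [-0.0267  0.007  -0.0347] g 0.0149
True
('place', False) t 35.69 p [ 0.5147 -0.2847  0.0973] F [ 0.0311 -0.1374  0.4122] M [-0.0228 -0.01    0.0635] g 0.0152
```

View pics/w10.png

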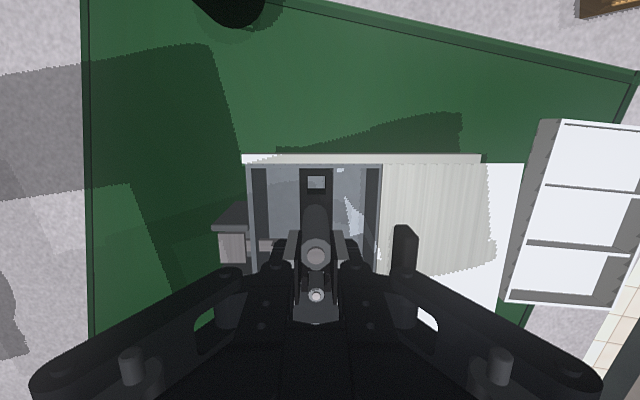

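```bash
ls pics/w11.png && python3 - <<'E'
import sys
from h import *
im,p=snap('scene'); crop(im,'s11.png',240,170,320,250,7)
E
```

```text
pics/w11.png
```

View pics/w11.png

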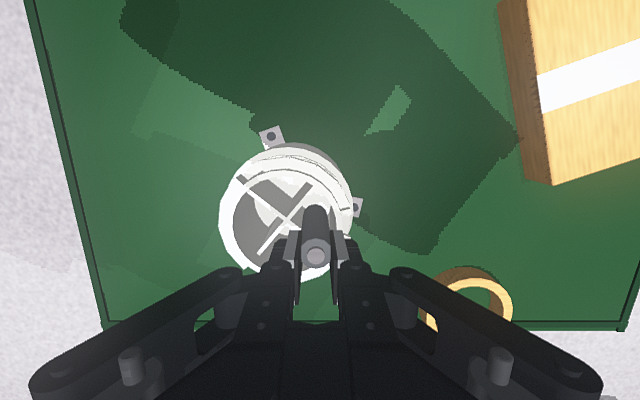

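View pics/s11.png

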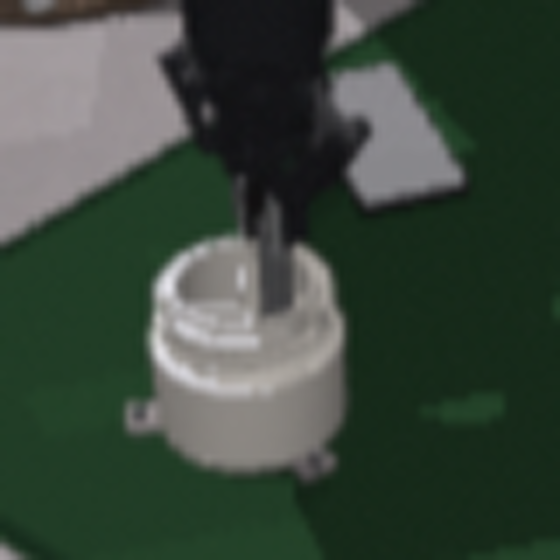

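```bash
python3 - <<'E'
from h import *
p=campose('wrist'); print(proj([[*JO,.075],[*(JO+.036*np.array([np.cos(JA),np.sin(JA)])),.075],[*(JO-.036*np.array([np.cos(JA),np.sin(JA)])),.075],[*(JO-.036*np.array([-np.sin(JA),np.cos(JA)])),.075]],p))
im=cv2.imread('pics/w11.png'); crop(im,'w11c.png',210,130,370,290,5)
E
```

```text
[[285.8219 218.2701]
 [323.7831 245.6746]
 [245.6056 189.2377]
 [258.041  253.1057]]
```

View pics/w11c.png

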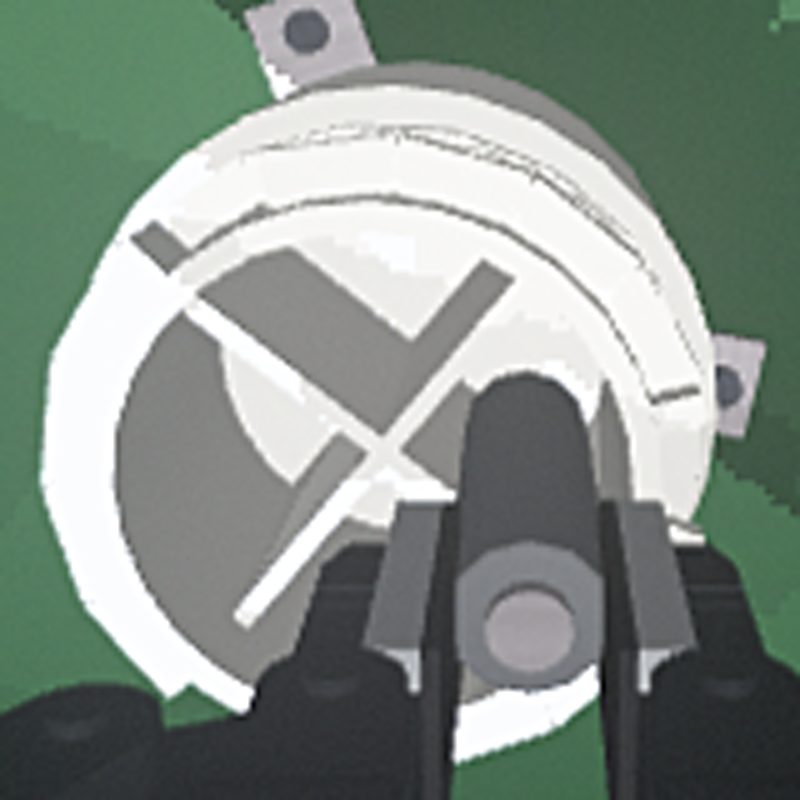

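```bash
python3 - <<'E'
from h import *
p=comp(0)
r=ctrl.servo_line([p[0],p[1],.097-TIP],.08,threshold=6); st(r)
if not r:
    release(0); snap('wrist','w12.png'); im,_=snap('scene'); crop(im,'s12.png',240,170,320,250,6)
E
```

```text
False t 36.29 p [ 0.5141 -0.2846  0.0686] F [0.1548 0.5917 0.0501] M [-0.0238 -0.0111  0.0395] g 0.0151
```

View pics/w12.png

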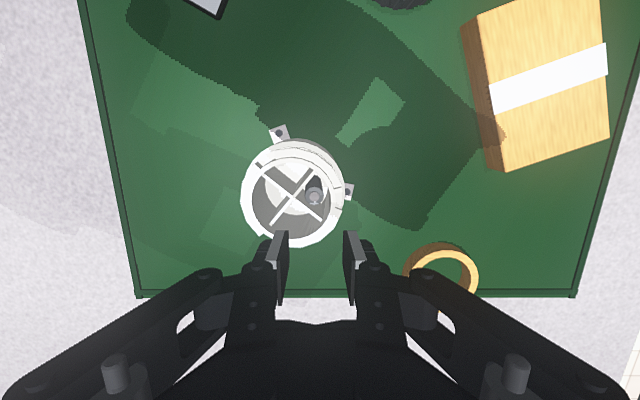

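The first cell stands in its compartment at (314,195). I continue with the rest.

```bash
python3 - <<'E'
from h import *
for k,(y,t) in enumerate([(.019,-15),(-.019,15),(-.057,0)],1):
    if not pick(y,t): print('FAIL',y); break
    if place(k,z=.097): print('contact'); snap('wrist','wX.png'); break
    release(k)
snap('wrist','w13.png')
E
```

```text
('desc', False) t 40.22 p [0.5516 0.2269 0.0266] F [ 1.0729 -0.0366  0.0384] M [ 0.0177 -0.016  -0.0265] g 0.0341
grip t 40.52 p [0.5517 0.2271 0.027 ] F [-1.4273  0.8944  4.458 ] M [0.0014 0.1753 0.0028] g 0.0153
up t 41.33 p [0.5505 0.2266 0.1562] F [-0.4165 -0.1692 -0.1473] M [-0.0178 -0.0437 -0.0514] g 0.0153
('place', False) t 44.02 p [ 0.4904 -0.2658  0.0695] F [-0.1011  0.1527  0.1378] M [ 0.022  -0.0298  0.024 ] g 0.0151
('desc', False) t 47.67 p [0.5589 0.1896 0.0266] F [-0.2866  1.3567 -0.1601] M [ 0.0025 -0.0166 -0.0004] g 0.0338
grip t 47.98 p [0.5591 0.1898 0.027 ] F [-0.4518 -1.5603  5.0302] M [-0.0758  0.1502 -0.0211] g 0.0153
up t 48.79 p [0.5578 0.1894 0.1562] F [ 0.3955  0.0818 -0.8465] M [-0.0064  0.0163  0.0205] g 0.0151
('place', False) t 51.45 p [ 0.4713 -0.2902  0.0695] F [ 0.4495  0.091  -0.4228] M [-0.0196 -0.003  -0.0008] g 0.0152
('desc', False) t 55.08 p [0.5663 0.1523 0.0266] F [-0.2445  0.0393  1.0655] M [-0.0546 -0.0228  0.06  ] g 0.0339
grip t 55.38 p [0.5664 0.1524 0.027 ] F [-0.2877 -0.0078  5.9261] M [-0.0713  0.1206  0.035 ] g 0.0152
up t 56.19 p [0.5652 0.1521 0.1562] F [-0.1157 -0.143  -0.3889] M [0.0102 0.0222 0.0049] g 0.0155
('place', False) t 58.78 p [ 0.4957 -0.3093  0.0696] F [ 0.4556 -0.6046  0.3444] M [ 0.0067 -0.0093 -0.0197] g 0.0151
```

View pics/w13.png

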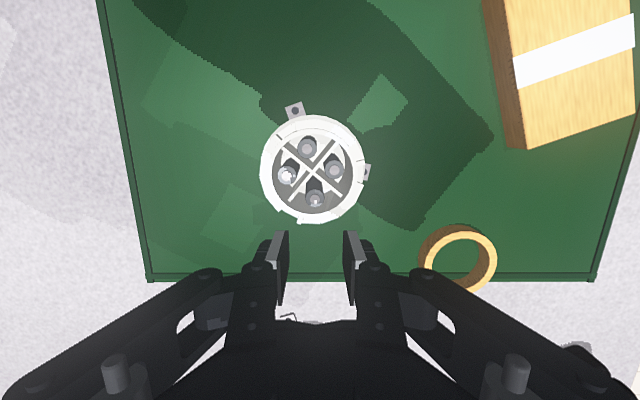

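All four cells are in. Next I look at the cap again in case it was knocked aside.

```bash
python3 - <<'E'
from h import *
ctrl.reach([.60,-.115,.24],rv(0)); im,p=snap('wrist','w14.png'); st()
hsv=cv2.cvtColor(im,cv2.COLOR_BGR2HSV)
E
```

```text
t 60.61 p [ 0.5991 -0.1162  0.239 ] F [-0.4689 -0.4884 -0.0006] M [-0.0224  0.0068  0.0511] g 0.0302
```

View pics/w14.png

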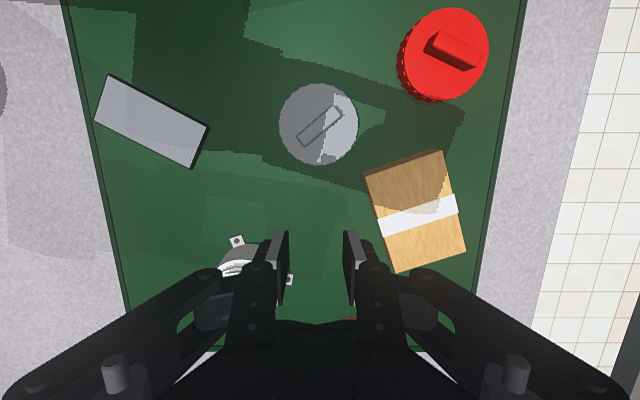

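```bash
python3 - <<'E'
from h import *
im=cv2.imread('pics/w14.png'); crop(im,'w14c.png',268,74,368,174,6)
E
```

```text
(no output)
```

View pics/w14c.png

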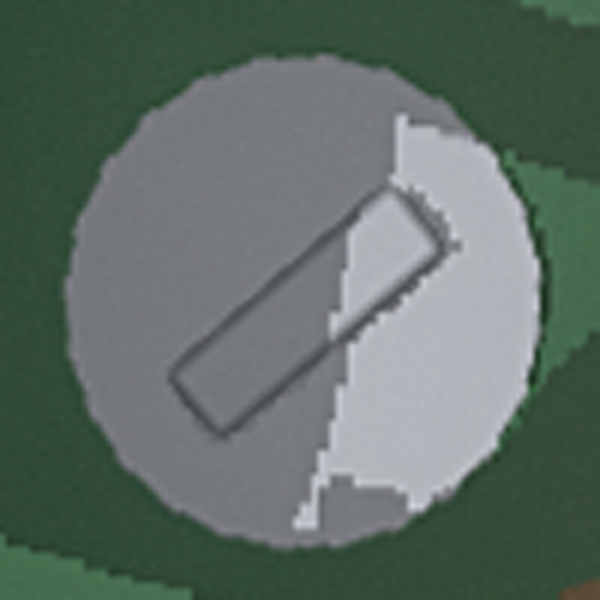

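```bash
python3 - <<'E'
from h import *
p=campose('wrist')
f=lambda q,s,x0,y0:(np.array(q,float)+.5)/s-.5+[x0,y0]
b=cast(f([(390,187),(445,245),(222,437),(170,378)],6,268,74),p,.065)[:,:2]
ang=np.arctan2(*(b[0]+b[1]-b[2]-b[3])[::-1]); c=b.mean(0)
print(c,np.degrees(ang),np.linalg.norm(b[0]-b[3]),np.linalg.norm(b[0]-b[1]))
d=cast(f([(66,300),(541,300),(305,55),(305,548)],6,268,74),p,.033)[:,:2]; print((d[0]+d[1])/2,(d[2]+d[3])/2)
phi=ang-np.pi/2
ctrl.grip(.05)
ctrl.reach([c[0],c[1],.13-TIP],rv(phi))
r=ctrl.servo_line([c[0],c[1],.041-TIP],.08,threshold=8); st(r)
if not r:
    ctrl.grip(0); st('grip')
    ctrl.servo_line([c[0],c[1],.215-TIP],.15); st('up')
    snap('wrist','w15.png')
    np.save('capphi.npy',phi)
print(ctrl.get_obs()['joint_positions'],np.degrees(phi))
E
```

```text
[ 0.6022 -0.054 ] 39.94760845462104 0.05751804470019223 0.015633910141476557
[ 0.6021 -0.0516] [ 0.6024 -0.0539]
False t 63.16 p [ 0.6026 -0.0541  0.0135] F [0.3635 0.4068 0.5042] M [0.0428 0.0169 0.0403] g 0.05
grip t 63.55 p [ 0.6025 -0.0541  0.0136] F [-1.2047  0.6113  6.9207] M [ 0.0441  0.2162 -0.0513] g 0.0171
up t 64.86 p [ 0.6016 -0.054   0.1861] F [-0.494   0.2305 -0.8909] M [-0.0027  0.0256  0.0033] g 0.0167
[-0.1396  0.4341  1.7223  0.      0.9868  0.734 ] -50.05239154537896
```

View pics/w15.png

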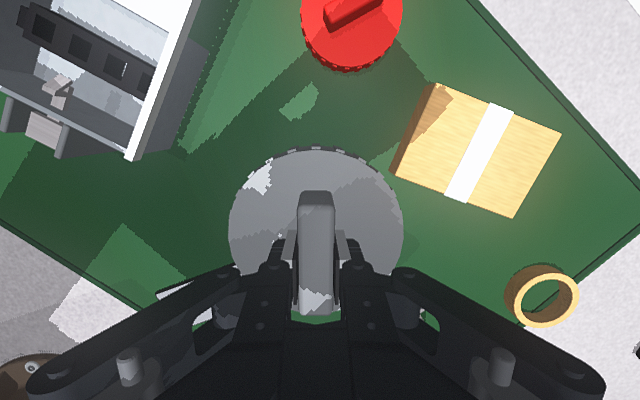

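```bash
python3 - <<'E'
from h import *
phi=float(np.load('capphi.npy'))
ctrl.reach([*JO,.187],rv(phi)); 
ctrl.servo_line([*JO,.112],.1); ctrl.pause(.2); st('above'); snap('wrist','w16.png')
r=ctrl.servo_line([*JO,.078],.02,threshold=4); o=st(r); print('grip above rim mm',(o['tool_pos'][2]+.0355-.09)*1e3,o['joint_positions'])
im,_=snap('scene'); crop(im,'s16.png',240,170,320,250,6)
E
```

```text
above t 67.02 p [ 0.4929 -0.2876  0.1126] F [-0.3614  0.8543 -1.9702] M [ 0.0432  0.0317 -0.014 ] g 0.0167
True t 68.06 p [ 0.4927 -0.2875  0.0932] F [-0.3786 -0.197   9.1723] M [ 0.006   0.2065 -0.0279] g 0.0167
grip above rim mm 38.684377945740174 [-0.5813  0.5052  1.8827 -0.0001  0.7535  0.2923]
```

View pics/s16.png

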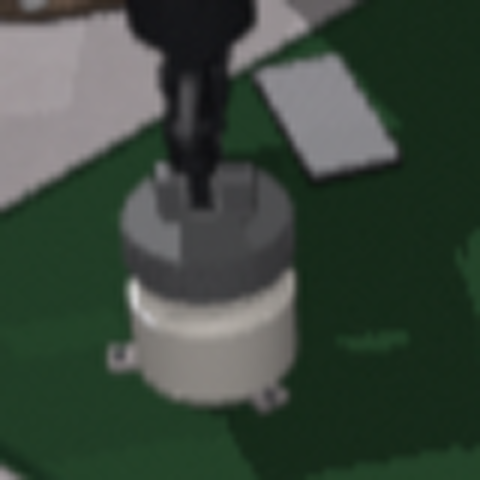

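View pics/w16.png

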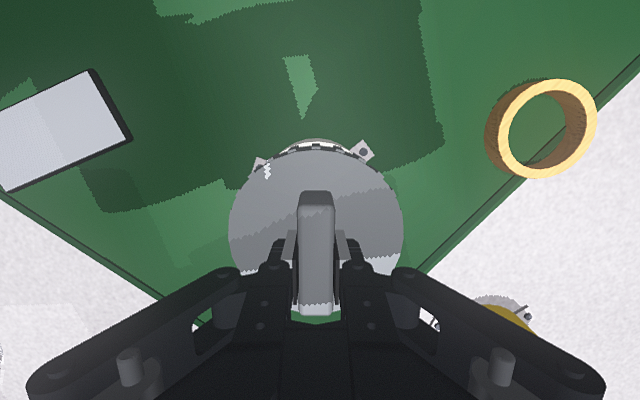

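```bash
python3 - <<'E'
from h import *
phi=float(np.load('capphi.npy')); d=0
for i in range(16):
    ctrl.servo_line([*JO,.0940],.05)
    d+=8; ctrl.reach([*JO,.0940],rv(phi+np.radians(d)))
    m=ctrl.get_obs()['moment'][2]
    r=ctrl.servo_line([*JO,.0875],.03,threshold=5); o=ctrl.get_obs()
    print(d,r,o['tool_pos'][2].round(4),'Mz',m.round(2),o['wrist_force'][2].round(1),round(o['time_s'],1))
    if not r: break
np.save('capd.npy',d)
E
```

```text
8 True 0.0924 Mz -0.04 13.8 68.8
16 True 0.0922 Mz 0.05 18.9 69.6
24 True 0.0923 Mz 0.07 18.0 70.3
32 True 0.0922 Mz 0.0 17.7 71.0
40 True 0.0922 Mz 0.04 18.4 71.7
48 True 0.0922 Mz 0.11 18.7 72.5
56 True 0.0922 Mz 0.06 18.5 73.2
64 True 0.092 Mz 0.04 13.4 73.9
72 False 0.087 Mz 0.04 -5.2 74.8
```

```bash
python3 - <<'E'
from h import *
phi=float(np.load('capphi.npy'))+np.radians(float(np.load('capd.npy')))
r=ctrl.servo_line([*JO,.076],.02,threshold=5); o=st(r); z=o['tool_pos'][2]; print('h',(z+.0355-.09)*1e3)
ctrl.grip(.0205); ctrl.pause(.3); st('loose')
M0=ctrl.get_obs()['moment'][2]
for d in range(10,140,10):
    ctrl.reach([*JO,z],rv(phi-np.radians(d))); o=ctrl.get_obs(); print(d,'Mz',o['moment'][2].round(2),o['wrist_force'].round(1),round(o['time_s'],1))
    if abs(o['moment'][2]-M0)>1.0: break
np.save('cape.npy',d)
snap('wrist','w17.png'); im,_=snap('scene'); crop(im,'s17.png',240,170,320,250,6)
E
```

```text
True t 75.01 p [ 0.4931 -0.2881  0.0864] F [ 2.4677 -1.4227 -3.4403] M [-0.4255 -0.4606  0.1074] g 0.017
h 31.892124375105773
loose t 75.53 p [ 0.4932 -0.2882  0.0868] F [-0.6625  0.1693  0.3404] M [-0.0089 -0.0231  0.0054] g 0.0203
10 Mz 0.07 [ 0.6  0.3 -0.6] 75.8
20 Mz 0.01 [ 0.7 -0.3 -0.3] 76.1
30 Mz 0.0 [-0.   1.1 -0.7] 76.4
40 Mz -0.02 [-1.1 -0.1 -0.8] 76.7
50 Mz 0.0 [ 0.3 -0.3 -0.3] 77.0
60 Mz 0.0 [-0.3  0.5  0.3] 77.3
70 Mz 0.02 [-0.3  0.3 -0.2] 77.6
80 Mz 0.03 [ 0.3 -0.7  0.3] 77.9
90 Mz 0.05 [-0.2  0.2 -0. ] 78.2
100 Mz 0.03 [-0.4  0.1 -0.5] 78.4
110 Mz 0.52 [ 2.  -0.9 -1.3] 78.7
120 Mz 1.56 [-0.4 -2.3  3.6] 79.0
```

View pics/w17.png

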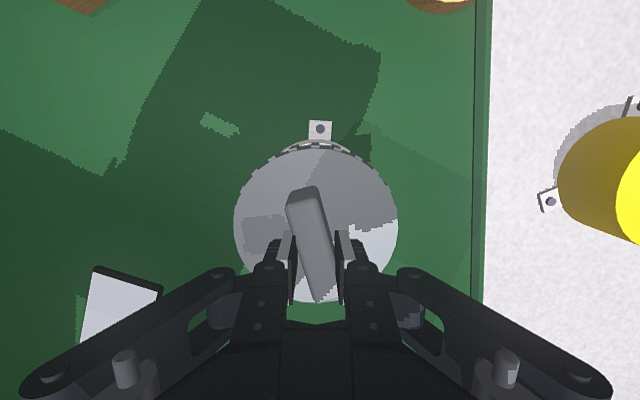

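View pics/s17.png

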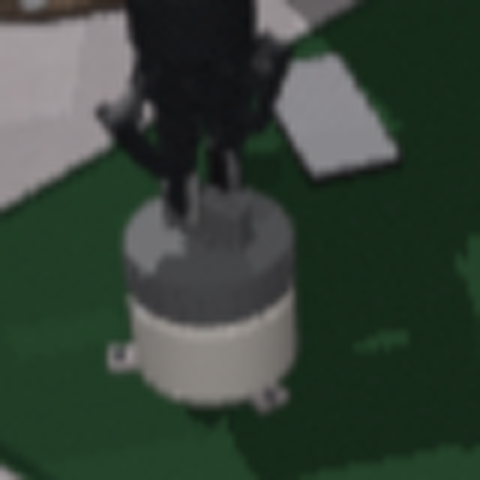

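```bash
python3 - <<'E'
from h import *
phi=float(np.load('capphi.npy'))+np.radians(float(np.load('capd.npy'))-float(np.load('cape.npy'))+12)
o=ctrl.get_obs();z=o['tool_pos'][2]
ctrl.grip(.05); ctrl.servo_line([*JO,.15],.15); ctrl.grip(0)
ctrl.servo_line([*JO,.112],.1); ctrl.pause(.2)
r=ctrl.servo_line([*JO,.085],.01,threshold=3); o=st(r); print('bar top z',o['tool_pos'][2]+.0282,'=> grip above rim',o['tool_pos'][2]+.0282-.106)
ctrl.servo_line([*JO,.19],.2)
p=JO+[0,-.055]; ctrl.reach([*p,.20],rv(0)); snap('wrist','w18.png')
E
```

```text
True t 82.8 p [ 0.4926 -0.2874  0.0986] F [-0.2554  0.9734  8.4959] M [ 0.0448  0.1103 -0.0523] g 0.0001
bar top z 0.1267994458238195 => grip above rim 0.0207994458238195
```

View pics/w18.png

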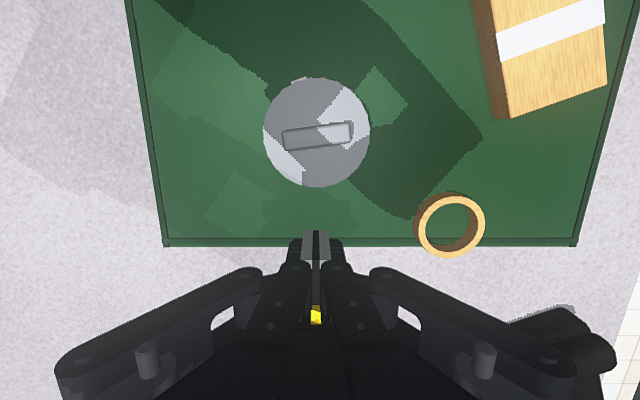

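Cap sits 20.8 mm above the rim (21 expected when fully down), with a firm torque stop. Now I close the case.

```bash
python3 - <<'E'
from h import *
A=rv(CA)
ctrl.servo_line([*(JO+[0,-.055]),.22],.2)
ctrl.grip(.05)
ctrl.reach(ct(.0787,0,.18),A)
r=ctrl.servo_line(ct(.0787,0,.098),.1,threshold=8); st(r)
ctrl.grip(0); st('grip')
ctrl.servo_line(ct(-.025,0,.098),.1,threshold=20); st()
ctrl.pause(.2)
r=ctrl.servo_line(ct(-.0425,0,.098),.03,threshold=22); o=st(r); print((o['tool_pos'][:2]-CO)@C)
ctrl.pause(.3); o=st(); print((o['tool_pos'][:2]-CO)@C); snap('wrist','w19.png')
E
```

```text
False t 88.95 p [0.6325 0.2235 0.0706] F [0.0386 0.0076 0.3905] M [ 0.012  -0.0499  0.0032] g 0.0502
grip t 89.37 p [0.6323 0.2235 0.0708] F [-1.2961 -0.3079  6.4716] M [-0.0225  0.3065 -0.0128] g 0.0127
 t 90.55 p [0.5305 0.2035 0.0707] F [1.8023 0.0715 8.535 ] M [-0.0843 -0.0705 -0.0425] g 0.0129
True t 91.12 p [0.526  0.2026 0.0708] F [ 1.5122 -0.0589  2.0258] M [-0.0709 -0.1108 -0.0415] g 0.0126
[-0.0294  0.0001]
 t 91.42 p [0.5266 0.2027 0.0708] F [1.5019 0.3531 6.6089] M [-0.1357 -0.0504 -0.0012] g 0.0126
[-0.0287  0.0001]
```

View pics/w19.png

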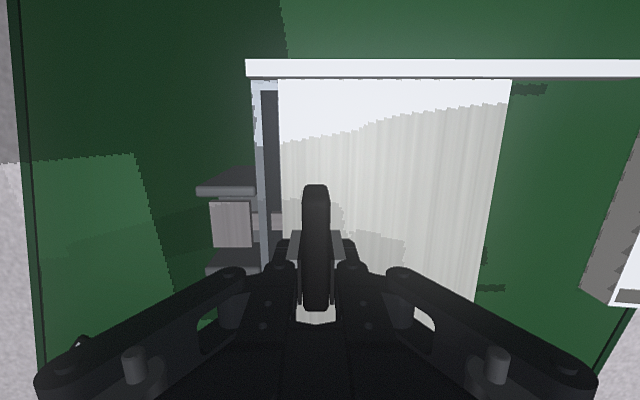

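```bash
python3 - <<'E'
from h import *
for i in range(3):
    r=ctrl.servo_line(ct(-.0425,0,.098),.02,threshold=30); o=st(r); print((o['tool_pos'][:2]-CO)@C)
    if not r or ((o['tool_pos'][:2]-CO)@C)[0]<-.0385: break
ctrl.pause(.3); o=st(); print((o['tool_pos'][:2]-CO)@C); snap('wrist','w20.png')
E
```

```text
True t 91.88 p [0.5255 0.2025 0.0708] F [ 8.0679  0.8985 -1.9587] M [-0.0454 -0.7777 -0.0098] g 0.0126
[-0.0299  0.0001]
False t 92.62 p [0.5143 0.2003 0.0707] F [ 4.9826  0.0861 10.1048] M [-0.079  -0.32   -0.0035] g 0.0128
[-0.0412  0.0001]
 t 92.92 p [0.5143 0.2003 0.0707] F [ 4.9989  0.1181 10.058 ] M [-0.1314 -0.2987  0.0451] g 0.0122
[-0.0412  0.0001]
```

View pics/w20.png

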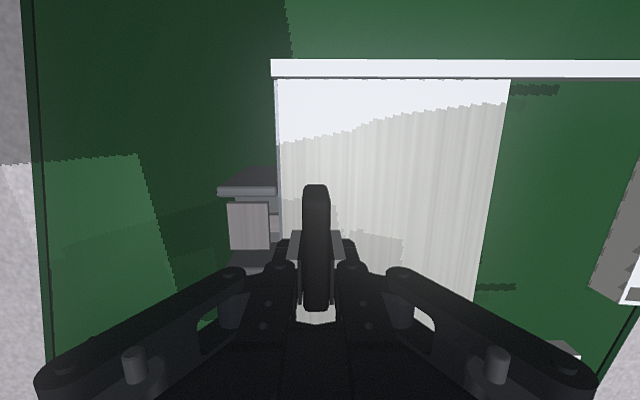

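```bash
python3 - <<'E'
from h import *
ctrl.grip(.05); ctrl.servo_line(ct(-.040,0,.19),.15); ctrl.pause(.5)
ctrl.reach([.50,.13,.28],rv(.15)); snap('wrist','w21.png'); im,p=snap('wrist')
crop(im,'w21c.png',280,20,500,210,3.6)
im,_=snap('top'); crop(im,'top21.png',150,95,415,275,3); st()
E
```

```text
t 95.45 p [0.4995 0.1303 0.2789] F [-0.3738  0.2109 -0.5329] M [0.0016 0.0234 0.0009] g 0.0498
```

View pics/w21c.png

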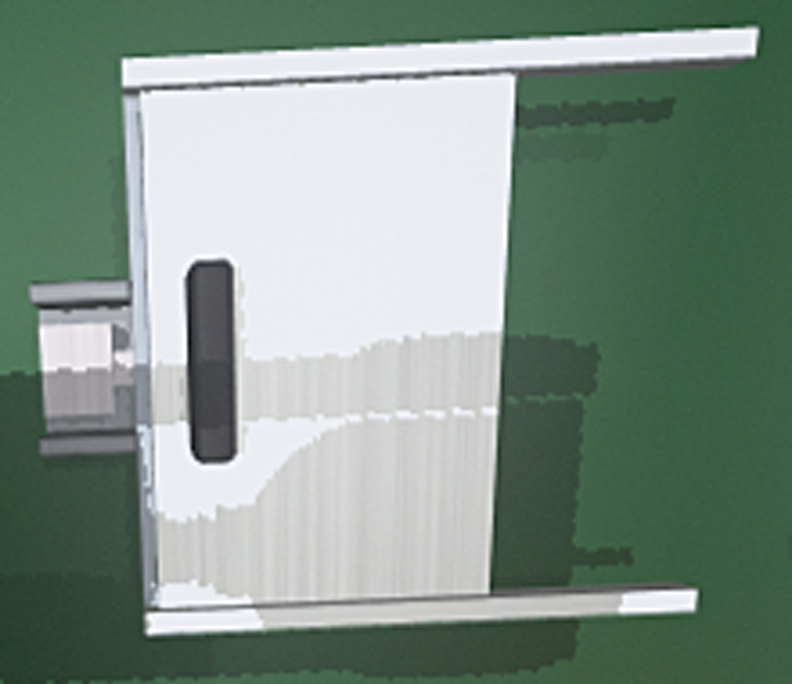

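View pics/top21.png

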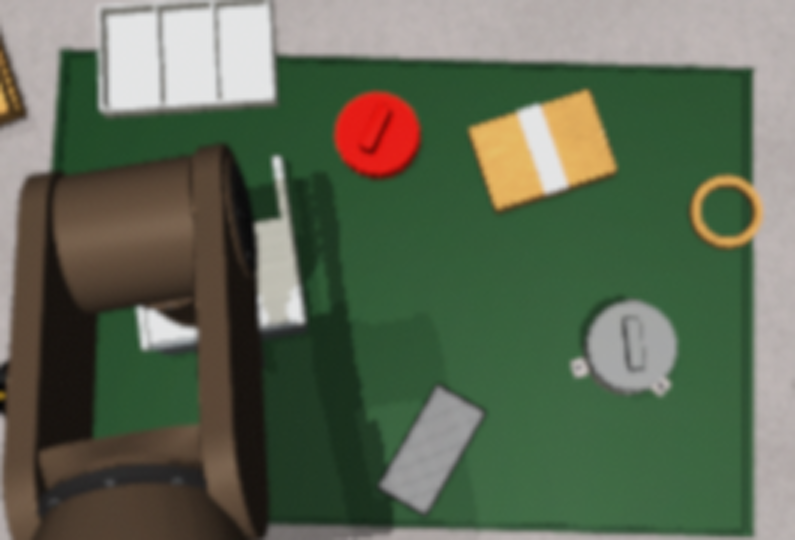

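The case view matches the first one: shut, tab up, and the door has stayed shut with nothing touching it. The cap is seated and the other things have not moved. I hand the job in.

```bash
python3 - <<'E'
from h import *
ctrl.job_done(); print('done')
E
```

```text
the job is handed in; nothing more can be done
done
```

I carried out the whole job in about 95 s of the 210 s allowed and handed it in; no verdict is reported.

- **Case:** I pressed the hook, slid the door fully open and moved all four cells into the four canister compartments. The wells were empty afterwards.
- **Cap:** I set it on the shoulders at 38.7 mm above the rim and turned it back 72° until it dropped. I then screwed it about 110° clockwise until it met a firm stop. By touch it sits 20.8 mm above the rim, against 21 mm expected when fully down.
- **Shutting:** I pushed the door shut. With the gripper clear, it stayed shut with the tab up, and the view matched the first one. I took that as the hook being caught and did not tug the door to test it. The red cap, carton, tape and phone had not moved. The arm hid the pot in the last top view, so I did not recheck it.

**Checks that failed or disagreed:**
- My first two tries to open the door missed. The fingertips turned out to sit about 28 mm behind the reported TCP, which I measured by touching the door plate. The fingers had passed over the bar without moving anything, and I corrected for this from then on.
- While shutting the door, the force stop (22 N, then 30 N) tripped twice, about 10 mm short of shut. The third push closed it.
- Just after the drop, the cap's height read 31.9 mm while it was still held tight, slightly above the 27 to 30 mm given.

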